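# Put the bench tools back in their foam inlays

### The job

Clear up after the job: lay each of the four tools (screwdriver, utility knife, ratchet, tape measure) flat and fully down in the foam inlay that is cut out for it in the red tray, pointing the way its cut-out points. Set the tools down, do not drop them, and leave the black gauge panel where it is, as its adhesive is still curing.

Things in the scene. Friction and masses are not known exactly. Their poses are not given: they have to be found in the camera images.
- driver (a point): Stubby screwdriver, green-and-black eight-sided handle, lying. This point: middle of the handle, half-way up (14 mm above what it lies on). Handle 60 mm long (x -30 to +30), 28 mm wide and high; thin steel shaft to the tip at x = +75, its underside 10 mm up. Own x axis points to the tip. 90 g.
- knife (a point): Orange utility knife lying flat. This point: middle of the orange handle, half-way up (12 mm above what it lies on). Handle 96 mm long (x -48 to +48), 32 mm wide, 24 mm high; grey nose 20 mm wide out to x = +82. Own x axis points to the nose, z up. 140 g.
- ratchet (a point): Stubby ratchet, black handle with red rings, round steel head, lying flat with its square drive stub up. This point: balance point in the handle, half-way up (12 mm above what it lies on). Handle x -50 to +25, 24 mm wide and high; head 36 mm across at x = +60, 24 mm high plus a 10 mm stub. Own x axis points to the head, z up. 260 g.
- tape (a point): Yellow-and-black pocket tape measure lying flat, 60 mm (x) by 54 mm (y), 32 mm high, 220 g. This point is its centre, half-way up.
- inlay_driver: Black inlay with the screwdriver's cut-out: wide for the handle, narrow slot to +x for the shaft. Laid home, the tool's point is at x = -22, y = 0, z = 22 mm, tip to +x. Foam block 166 (x) x 96 x 16 in the red tray (rim 20 mm high); origin at its underside's centre. Blue cut-out floor at z = 8, rim at z = 16 mm; 6 mm play all round; black finger notches 36 mm long, 84 mm across at the grip.
- inlay_knife: Black inlay with the knife's cut-out: long wide part, short narrower one to +x for the nose. Laid home, the tool's point is at x = -17, y = 0, z = 20 mm, nose to +x. Foam block 166 (x) x 96 x 16 in the red tray (rim 20 mm high); origin at its underside's centre. Blue cut-out floor at z = 8, rim at z = 16 mm; 6 mm play all round; black finger notches 36 mm long, 84 mm across at the grip.
- inlay_ratchet: Black inlay with the ratchet's cut-out: narrow for the handle, wider round one to +x for the head. Laid home, the tool's point is at x = -14, y = 0, z = 20 mm, head to +x. Foam block 166 (x) x 96 x 16 in the red tray (rim 20 mm high); origin at its underside's centre. Blue cut-out floor at z = 8, rim at z = 16 mm; 6 mm play all round; black finger notches 36 mm long, 84 mm across at the grip.
- inlay_tape: Black inlay with the tape measure's cut-out: short, wide, nearly square. Laid home, the tool's point is at x = 0, y = 0, z = 24 mm, long side along x, either way round. Foam block 166 (x) x 96 x 16 in the red tray (rim 20 mm high); origin at its underside's centre. Blue cut-out floor at z = 8, rim at z = 16 mm; 6 mm play all round; black finger notches 36 mm long, 84 mm across at the grip.
- panel: Black gauge panel, a long box 90 x 440 x 55 mm with five round dials, loose on the bench beyond the tools. Origin: centre of its underside; y along its length. Its adhesive is curing: not to be moved.
Things that resemble listed ones, but are neither listed nor needed, are in the scene too. Leave any pink, purple or yellow look-alike of the part that bears knife alone.

How it is judged (in metres and radians):
At the end, for the whole second after the job is handed in: Each tool rests in its own inlay: within 10 mm in x and y of the place given, within 3 mm of its seated height, long direction within 0.25 rad of the cut-out's, working end to +x (tape: either way); knife, ratchet and tape flat within 0.12 rad (x of driver in the frame of inlay_driver between -0.032 and -0.012 m and y of driver in the frame of inlay_driver between -0.01 and 0.01 m and z of driver in the frame of inlay_driver between 0.018 and 0.025 m and angle between the x axis of driver and the x axis of inlay_driver, either way round below 0.25 rad and x of inlay_driver in the frame of driver above 0 m and linear speed of each of driver_body, knife_body, ratchet_body, tape_body below 0.02 m/s and x of knife in the frame of inlay_knife between -0.027 and -0.007 m and y of knife in the frame of inlay_knife between -0.01 and 0.01 m and z of knife in the frame of inlay_knife between 0.016 and 0.023 m and angle between the x axis of knife and the x axis of inlay_knife, either way round below 0.25 rad and angle between the z axis of knife and the z axis of inlay_knife, either way round below 0.12 rad and x of inlay_knife in the frame of knife above 0 m and x of ratchet in the frame of inlay_ratchet between -0.024 and -0.004 m and y of ratchet in the frame of inlay_ratchet between -0.01 and 0.01 m and z of ratchet in the frame of inlay_ratchet between 0.016 and 0.023 m and angle between the x axis of ratchet and the x axis of inlay_ratchet, either way round below 0.25 rad and angle between the z axis of ratchet and the z axis of inlay_ratchet, either way round below 0.12 rad and x of inlay_ratchet in the frame of ratchet above 0 m and x of tape in the frame of inlay_tape between -0.01 and 0.01 m and y of tape in the frame of inlay_tape between -0.01 and 0.01 m and z of tape in the frame of inlay_tape between 0.02 and 0.027 m and angle between the x axis of tape and the x axis of inlay_tape, either way round below 0.25 rad and angle between the z axis of tape and the z axis of inlay_tape, either way round below 0.12 rad); the robot touches nothing.
It fails at once if a tool was dropped: in free fall faster than 0.8 m/s (a drop of more than about 3 cm) ((linear speed of driver_body above 0.8 m/s and contact force between each of the fingers, anything else and driver_body below 0.1 N) or (linear speed of knife_body above 0.8 m/s and contact force between each of the fingers, anything else and knife_body below 0.1 N) or (linear speed of ratchet_body above 0.8 m/s and contact force between each of the fingers, anything else and ratchet_body below 0.1 N) or (linear speed of tape_body above 0.8 m/s and contact force between each of the fingers, anything else and tape_body below 0.1 N)).
It fails at once if the curing gauge panel was moved by more than 10 mm (distance of panel from where it was at the start of the episode above 0.01 m).
It also fails if it takes over 104 s, if anything falls off the work surface, if the arm or the gripper's body presses on something with over 40 N, if the wrist force passes 120 N, or if a joint passes its speed limit or range.

### The arm

A 6-joint arm with a two-finger parallel gripper is mounted at the origin on the work surface. World frame = base frame: x ahead of the robot, y to its left, z up, the work surface at z = 0. Lengths are in m, angles in degrees, forces in N, time in s.
With the tool pointing down it reaches from about 0.3 to 0.75 m from the base axis. Payload 8.5 kg.
Tool frame: the origin (TCP) lies on the centre line of the jaws, within the pads' length; the fingertips stand 25 mm ahead of it and the grasp point (between the pads) lies 6 mm ahead of it; z points along the fingers, y is the line along which they close (so a half turn about z gives the same grasp; the last joint's range is limited). The gripper opens to 85 mm and grips with 20 to 120 N. Pads are 22 mm wide; open, the fingers measure 114 mm over their backs; the gripper's body (76 mm by 85 mm) begins 54 mm behind the grasp point. The pads swing forward as they close: fully open they stand 13 mm farther back than shut.
Start: joints at [-89.513, 21.807, 74.336, -0, 83.858, -12.336], TCP at [0.122, -0.536, 0.256] pointing down, gripper open.
Joint ranges: [-178.18, 178.18], [-50.72, 133.34], [12.68, 142.11], [-81.47, 261.47], [9.98, 163.14], [-165.26, 165.26]. Speed limits (degrees/s): [136.94, 136.94, 180, 180, 180, 180].

### API

Orientations are given as a 3x3 rotation matrix whose columns are the frame's x, y, z axes.
In Python, from rig import telemetry, optics, env gives the robot as it stands.
- The arm moves only by the tool send_rows, never from a script. Its argument "deltas" is a list that holds one entry, the list of rows, each a list of 7 numbers: the shift along the tool's x, y, z in m, then the turn, a rotation vector about the tool's x, y, z in rad, then the opening, from -1 (shut) to 1 (fully open), so that 0 is half open. In form: [[[x, y, z, ax, ay, az, grip], ...]]. A call has 1 to 12 rows; each row shifts and turns the commanded pose from where the row before left it, along the tool's axes as they then stand; what a row does not reach is not made up. A row lasts 1/8 s, in which the tool goes at most 62.5 mm and 10.7 degrees, less where a joint would pass 70% of its speed; a pose out of reach is approached as far as the arm can. A call is refused whole if a number of a shift passes 0.0625 or a number of a turn 0.188, either way. A call with a gripper value outside its range is refused whole. The fingers move at their own pace and stop on an object; "squeeze" is the grip in N (left out, the last holds). Time passes only in rows, so rows that do not move let the fingers close. It gives the time, the measured TCP pose, the force, the opening and the grip force at its end, in the units of the state.
- telemetry.observe(): the state, without advancing time (a new reading comes with each control period).
- optics.get_image(name): name is "scene" or "side" or "wrist"; returns a dict with "image" (480x640x3 uint8, red, green, blue), "range_z" (480x640 float32, m along the optical axis (not along the pixel's ray), 0 where there is no reading), "K" (3x3 intrinsics, pixels), "rvec" (rotation vector, rad) and "tvec" (3), from world to camera coordinates, as OpenCV has them; the wrist camera has in their place "hand_eye" (4x4, takes a point from camera to tool coordinates, whose origin is the TCP and whose axes are the flange's). Camera axes: x right, y down, z forward; pixel columns grow to the right and rows downward; lengths in m; the calibration is good to about 2 mm. A picture is of the moment at which its call begins: read the wrist's pose just before it.
- env.close_job(): hands the job in; it is judged then, once.
The state is a dict: "time_s": time; "q": joint angles; "qvel": joint speeds; "joint_efforts": joint torques, N m; "position": TCP position; "tool_rot": TCP orientation; "ft_force": force on the tool from outside, world axes, zero at the start; "wrist_torque": the same for the moment, N m; "grip_width": finger opening in m; "gripper_force": force on a finger pad.
Only numpy, scipy, OpenCV 4.12 (cv2) and the standard library are available. Lean on these libraries where they do the work, as an engineer would, in place of code of your own. Each camera call takes 0.05 s, during which the arm holds its last target. There are 200 camera calls.

## Working session

There is one attempt and no reset: what is moved stays moved. The work goes in short steps, Python scripts to look and compute and a tool call to move; the robot and the scene stay as the last step left them, time stands still between calls to the robot, and variables do not carry over. Pictures are saved under pics/ and viewed, at most 14 in all, crops included, and the job is handed in when it is done.

Besides the shell and the picture viewer there is one more tool, called after "Call:" by a JSON object that holds its "method" and its "body", one argument or row to a line. send_rows: Moves the arm, as the interface text tells. Its arguments: {"type":"object","properties":{"deltas":{"type":"array"},"squeeze":{"type":"number"}},"required":["deltas"]}

```bash
ls; mkdir -p pics; cat > h.py <<'E'
import numpy as np, cv2
from rig import telemetry, optics, env
def cam(name):
    s=telemetry.observe(); d=optics.get_image(name)
    if 'rvec' in d:
        R=cv2.Rodrigues(np.array(d['rvec'],float))[0]; t=np.array(d['tvec'],float).ravel()
        T=np.eye(4); T[:3,:3]=R.T; T[:3,3]=-R.T@t
    else:
        B=np.eye(4); B[:3,:3]=s['tool_rot']; B[:3,3]=s['position']; T=B@np.array(d['hand_eye'])
    d['T']=T; return d
def cloud(d):
    v,u=np.mgrid[:480,:640]; z=d['range_z']; K=d['K']
    P=np.stack([(u-K[0][2])/K[0][0]*z,(v-K[1][2])/K[1][1]*z,z],-1)
    W=P@d['T'][:3,:3].T+d['T'][:3,3]; W[z==0]=np.nan; return W
def save(d,n): cv2.imwrite('pics/'+n+'.png',cv2.cvtColor(d['image'],cv2.COLOR_RGB2BGR))
E
python3 - <<'E'
from h import *
s=telemetry.observe(); print(s['position'],s['tool_rot'],s['grip_width'],s['time_s'])
for n in ('scene','side','wrist'):
    d=cam(n); save(d,n); np.savez(n,**{k:np.array(v) for k,v in d.items()}); print(n,d['T'].round(3).tolist(),d['K'][0][0])
E
```

```text
pics
[ 0.12206193 -0.53602089  0.25571313] [[ 9.75059224e-01  2.21944834e-01  6.07066417e-06]
 [ 2.21944594e-01 -9.75058211e-01  1.44321850e-03]
 [ 3.26234141e-04 -1.40587616e-03 -9.99998959e-01]] 0.08549707854355965 0.0
scene [[-0.706, 0.618, -0.346, 0.972], [0.708, 0.61, -0.356, 0.408], [-0.01, -0.496, -0.868, 1.193], [0.0, 0.0, 0.0, 1.0]] 488.57419924467
side [[0.995, -0.083, 0.054, 0.484], [-0.097, -0.708, 0.7, -0.753], [-0.02, -0.702, -0.712, 0.734], [0.0, 0.0, 0.0, 1.0]] 451.93778670843676
wrist [[0.222, -0.93, -0.292, 0.197], [-0.975, -0.212, -0.064, -0.519], [-0.002, 0.299, -0.954, 0.373], [0.0, 0.0, 0.0, 1.0]] 399.2964169358726
```

View pics/scene.png

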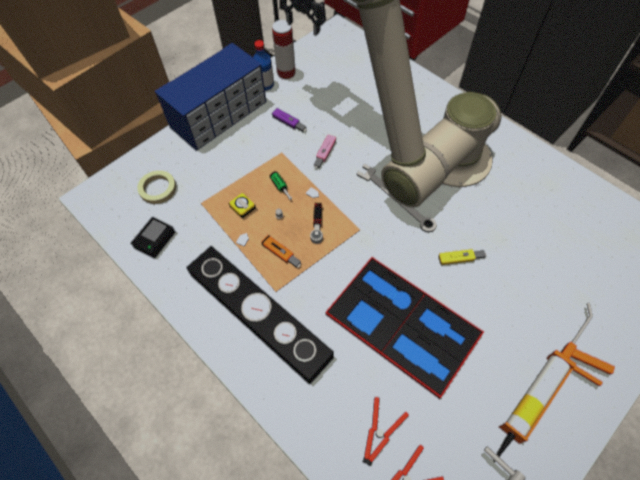

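View pics/side.png

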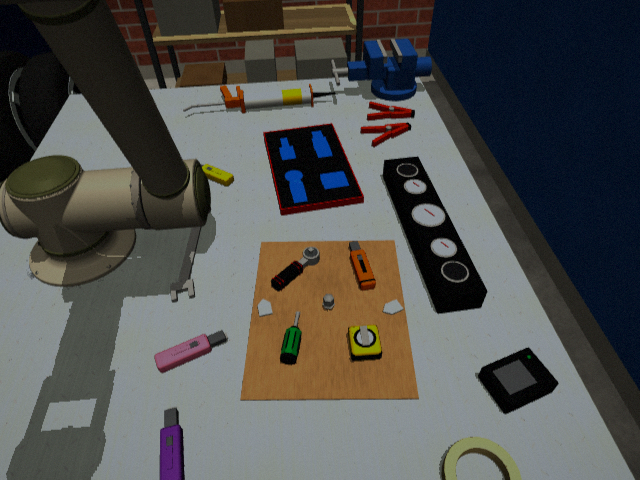

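The orange knife with the grey nose lies on the mat (side view 362,264). The look-alikes are pink (190,350), purple (171,445) and yellow (217,174), so the orange one fits. The tray is at side (312,167), with cut-outs for ratchet (295,186), tape (335,181), driver (287,150) and knife (321,145).

```bash
cat > m.py <<'E'
from h import *
for n in ('side','scene'):
    d=dict(np.load(n+'.npz')); W=cloud(d); H=cv2.cvtColor(d['image'],cv2.COLOR_RGB2HSV)
    h,s,v=[H[...,i].astype(int) for i in range(3)]
    x0,x1={'side':(235,425),'scene':(190,500)}[n]
    roi=np.zeros(h.shape,bool); roi[100 if n=='side' else 150:400,x0:x1]=1
    M={'blue':(h>95)&(h<125)&(s>120)&(v>60),'green':(h>45)&(h<80)&(s>120),'yellow':(h>24)&(h<35)&(s>150),'orange':(h>7)&(h<17)&(s>215),'red':((h<5)|(h>174))&(s>130)&(v>60)}
    for k,m in M.items():
        m=(m&roi).astype(np.uint8); c,l,st,ce=cv2.connectedComponentsWithStats(m)
        for i in range(1,c):
            if st[i,4]<40: continue
            P=W[l==i]; P=P[np.isfinite(P[:,0])]
            q=P[:,:2]-np.median(P[:,:2],0); e=np.linalg.svd(q,full_matrices=False)[2][0]
            r=cv2.minAreaRect(P[:,:2].astype(np.float32)*1000)
            print(n,k,ce[i].round(),st[i,4],'c',np.round(r[0],0),'sz',np.round(r[1],0),'a',round(r[2],1),'ax',e.round(2),'z',np.percentile(P[:,2],[5,50,95]).round(3))
    for nm,p in ({'mat':(270,380),'bench':(300,225)} if n=='side' else {'mat':(330,225)}).items(): print(nm,W[p[1],p[0]].round(3))
E
python3 m.py
python3 - <<'E'
import cv2
a=cv2.imread('pics/side.png')
cv2.imwrite('pics/c1.png',cv2.resize(a[230:400,240:420],None,fx=3.3,fy=3.3,interpolation=cv2.INTER_CUBIC))
E
```

```text
side blue [321. 144.] 378 c [569. 332.] sz [ 44. 130.] a 7.5 ax [ 0.11 -0.99] z [0.006 0.009 0.011]
side blue [286. 150.] 261 c [472. 319.] sz [ 41. 111.] a 7.0 ax [ 0.1  -0.99] z [0.007 0.009 0.012]
side blue [296. 185.] 482 c [489. 152.] sz [ 45. 134.] a 2.8 ax [ 0.11 -0.99] z [0.007 0.009 0.011]
side blue [334. 180.] 402 c [589. 163.] sz [68. 66.] a 8.7 ax [-0.93 -0.36] z [0.007 0.009 0.011]
side green [291. 341.] 423 c [ 457. -311.] sz [64. 29.] a 76.5 ax [-0.22 -0.98] z [0.022 0.028 0.032]
side yellow [365. 341.] 436 c [ 588. -325.] sz [56. 50.] a 89.0 ax [-0.07 -1.  ] z [0.031 0.033 0.036]
side orange [240. 104.] 49 c [338. 552.] sz [12. 34.] a 44.4 ax [ 0.68 -0.74] z [0.009 0.026 0.039]
side orange [362. 270.] 529 c [ 614. -147.] sz [ 38. 105.] a 5.9 ax [ 0.1  -0.99] z [0.013 0.025 0.028]
side red [379. 105.] 55 c [764. 514.] sz [30. 86.] a 37.4 ax [ 0.79 -0.62] z [0.013 0.017 0.02 ]
side red [391. 113.] 296 c [790. 462.] sz [130.  82.] a 24.0 ax [-1.   -0.05] z [0.003 0.015 0.019]
side red [350. 166.] 96 c [634. 262.] sz [ 20. 382.] a 4.6 ax [-0.1   0.99] z [-0.003  0.018  0.
[... 589 characters left out ...]
317.] sz [ 46. 121.] a 6.0 ax [-0.12  0.99] z [0.005 0.01  0.017]
scene blue [420. 357.] 1066 c [567. 328.] sz [ 51. 145.] a 6.9 ax [-0.12  0.99] z [0.006 0.009 0.015]
scene green [278. 181.] 143 c [ 457. -308.] sz [59. 25.] a 75.7 ax [0.24 0.97] z [0.022 0.028 0.033]
scene yellow [241. 204.] 174 c [ 585. -332.] sz [88. 57.] a 75.6 ax [0.4  0.91] z [0.016 0.033 0.037]
scene yellow [456. 257.] 316 c [288. 222.] sz [30. 93.] a 52.1 ax [ 0.78 -0.63] z [0.018 0.022 0.026]
scene red [410. 285.] 130 c [436. 186.] sz [ 41. 264.] a 15.3 ax [-0.15  0.99] z [0.01  0.015 0.02 ]
scene red [405. 354.] 647 c [531. 240.] sz [205. 342.] a 6.7 ax [-0.37  0.93] z [0.002 0.016 0.021]
mat [ 0.45  -0.098  0.006]
```

View pics/c1.png

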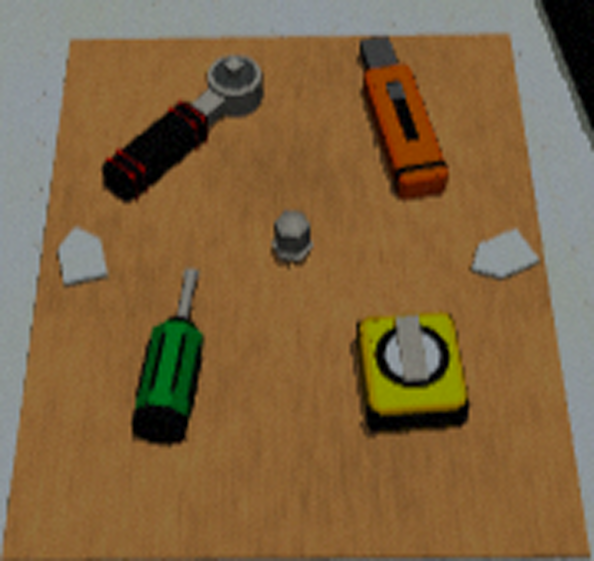

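Crop shows: driver (tip up, 167,380), ratchet (head upper right, 185,130), orange knife (nose up, 405,130), tape (413,365); the bolt and white scraps are irrelevant. I'll move over the mat for a close look.

Call:
{"method": "send_rows", "body": {
  "deltas": [
    [[0.052,-0.0266,-0.01,0,0,0,1],[0.052,-0.0266,-0.01,0,0,0,1],[0.052,-0.0266,-0.01,0,0,0,1],[0.052,-0.0266,-0.01,0,0,0,1],[0.052,-0.0266,-0.01,0,0,0,1],[0.052,-0.0266,-0.01,0,0,0,1],[0.052,-0.0266,-0.01,0,0,0,1],[0.052,-0.0266,-0.01,0,0,0,1],[0,0,0,0,0,-0.183,1],[0,0,0,0,0,-0.183,1],[0,0,0,0,0,-0.183,1],[0,0,0,0,0,-0.183,1]]
  ]
}}

```text
time_s: 1.65
position: [0.4804, -0.2363, 0.336]
tool_rot: [[0.572, 0.82, -0.001], [0.82, -0.572, 0.0], [0.0, -0.001, -1.0]]
ft_force: [-0.2, 0.1, 0.1]
grip_width: 0.0855
gripper_force: 0.0
```

Call:
{"method": "send_rows", "body": {
  "deltas": [
    [[0,0,0,0,0,-0.183,1],[0,0,0,0,0,-0.183,1],[0,0,0,0,0,-0.183,1],[0,0,0,0,0,-0.183,1],[0,0,0,0,0,0,1],[0,0,0,0,0,0,1]]
  ]
}}

```text
time_s: 2.4
position: [0.4804, -0.2364, 0.3362]
tool_rot: [[-0.113, 0.994, -0.0], [0.994, 0.113, 0.0], [0.0, -0.0, -1.0]]
ft_force: [1.1, -1.1, -0.8]
grip_width: 0.0855
gripper_force: 0.0
```

```bash
cat > w.py <<'E'
import sys
from h import *
n=sys.argv[1]
d=cam('wrist'); save(d,n); np.savez(n,**{k:np.array(v) for k,v in d.items()})
s=telemetry.observe(); print(s['position'].round(4) if hasattr(s['position'],'round') else s['position'],np.degrees(np.arctan2(s['tool_rot'][1][0],s['tool_rot'][0][0])),s['tool_rot'][2][2],s['time_s'])
W=cloud(d)
m=(W[...,2]>0.010)&(W[...,2]<0.2)
m=cv2.morphologyEx(m.astype(np.uint8),cv2.MORPH_OPEN,np.ones((3,3)))
c,l,st,ce=cv2.connectedComponentsWithStats(m)
for i in range(1,c):
    if st[i,4]<150: continue
    P=W[l==i]; zt=np.nanpercentile(P[:,2],90)
    r=cv2.minAreaRect(P[:,:2].astype(np.float32)*1000); e=np.linalg.svd(P[:,:2]-P[:,:2].mean(0),full_matrices=False)[2][0]
    print('px',ce[i].round(),st[i,4],'rect',np.round(r[0],1),np.round(r[1],1),round(r[2],1),'pca',round(np.degrees(np.arctan2(e[1],e[0]))%180,1),'ztop',zt.round(4),'mean',P.mean(0).round(4))
E
python3 w.py w1
```

```text
[ 0.4804 -0.2364  0.3362] 96.53711116788027 -0.999999963801285 2.45
px [602. 140.] 18076 rect [ 742.8 -152.3] [ 79.9 254. ] 19.1 pca 101.0 ztop 0.0579 mean [ 0.7504 -0.1556  0.0478]
px [457. 102.] 4045 rect [ 609.6 -130.4] [ 32.8 129.9] 5.7 pca 95.4 ztop 0.0281 mean [ 0.6076 -0.134   0.0248]
px [331.  79.] 3262 rect [ 476.3 -130.7] [127.7  35.3] 45.8 pca 42.6 ztop 0.0283 mean [ 0.4772 -0.1266  0.0264]
px [97. 77.] 1285 rect [ 239.7 -154.8] [45.7 42.6] 10.0 pca 13.0 ztop 0.0127 mean [ 0.2389 -0.1504  0.0116]
px [369. 183.] 365 rect [ 531.4 -224.8] [19.8 21. ] 6.4 pca 43.9 ztop 0.0373 mean [ 0.5307 -0.2237  0.0301]
px [294. 244.] 1679 rect [ 460.  -291.8] [105.4  29.9] 76.5 pca 76.5 ztop 0.0313 mean [ 0.4572 -0.3019  0.0264]
px [131. 222.] 2956 rect [ 277.2 -297.8] [129.3  32.4] 22.0 pca 21.8 ztop 0.0247 mean [ 0.2742 -0.2979  0.0218]
px [404. 270.] 2608 rect [ 587.  -322.1] [61.5 54.5] 88.8 pca 79.5 ztop 0.0368 mean [ 0.5841 -0.3172  0.0325]
px [124. 336.] 1456 rect [ 260.5 -449.4] [32.  91.1] 7.3 pca 94.9 ztop 0.0244 mean [ 0.2607 -0.4464  0.0204]
px [584. 361.] 5197 rect [ 829.8 -418.7] [100.8  76.6] 17.2 pca 14.9 ztop 0.0381 mean [ 0.8232 -0.4099  0.0325]
px [442. 427.] 641 rect [ 675.8 -544. ] [76.8 16.8] 70.6 pca 68.5 ztop 0.0242 mean [ 0.677  -0.5382  0.0202]
px [223. 443.] 823 rect [ 388.  -590.8] [ 9.5 68.8] 85.5 pca 177.0 ztop 0.0399 mean [ 0.3898 -0.5915  0.026 ]
px [ 96. 475.] 265 rect [ 244.5 -611.5] [71.4 17. ] 46.9 pca 47.2 ztop 0.0913 mean [ 0.2463 -0.6096  0.0738]
```

View pics/w1.png

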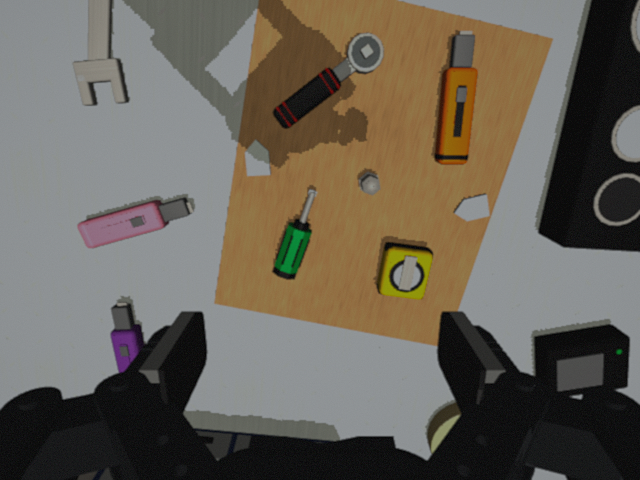

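The wrist view is clear: ratchet (325,85), knife (457,100), driver (294,245), tape (405,270); the panel edge is well clear to the right. Tape first.

Call:
{"method": "send_rows", "body": {
  "deltas": [
    [[-0.049,0.048,0.05,0,0,0,1],[-0.049,0.048,0.05,0,0,0,1],[0,0,0.05,0,0,0.134,1],[0,0,0.05,0,0,0,1],[0,0,0.04,0,0,0,1],[0,0,0.03,0,0,0,1],[0,0,0.02,0,0,0,1],[0,0,0.009,0,0,0,1],[0,0,0,0,0,0,1],[0,0,0,0,0,0,0],[0,0,0,0,0,0,-1],[0,0,0,0,0,0,-1]]
  ],
  "squeeze": 50
}}

```text
time_s: 3.95
position: [0.5592, -0.2999, 0.0642]
tool_rot: [[0.017, 1.0, 0.001], [1.0, -0.017, -0.0], [-0.0, 0.001, -1.0]]
ft_force: [-0.3, 0.5, -0.0]
grip_width: 0.0321
gripper_force: 0.0
```

Call:
{"method": "send_rows", "body": {
  "deltas": [
    [[0,0,0,0,0,0,-1],[0,0,0,0,0,0,-1],[0,0,0,0,0,0,-1]]
  ]
}}

```text
time_s: 4.32
position: [0.5591, -0.2999, 0.0637]
tool_rot: [[0.017, 1.0, -0.0], [1.0, -0.017, 0.0], [0.0, -0.0, -1.0]]
ft_force: [0.2, 0.2, 0.2]
grip_width: 0.0002
gripper_force: 0.0
```

The row norm is capped at 62.5 mm, so I stopped short and closed above the tape without contact. Re-approaching.

Call:
{"method": "send_rows", "body": {
  "deltas": [
    [[0,0,-0.04,0,0,0,1],[-0.0226,0.0283,0,0,0,0,1],[0,0,0,0,0,0,1],[0,0,0,0,0,0,1],[0,0,0,0,0,0,1],[0,0,0.037,0,0,0,1],[0,0,0.02,0,0,0,1],[0,0,0.01,0,0,0,1],[0,0,0,0,0,0,1],[0,0,0,0,0,0,-1],[0,0,0,0,0,0,-1],[0,0,0,0,0,0,-1]]
  ]
}}

```text
time_s: 5.82
position: [0.5874, -0.3232, 0.0379]
tool_rot: [[0.017, 1.0, 0.002], [1.0, -0.017, -0.001], [-0.001, 0.002, -1.0]]
ft_force: [-0.9, 1.1, 6.7]
grip_width: 0.0528
gripper_force: 54.5
```

Call:
{"method": "send_rows", "body": {
  "deltas": [
    [[0,0,0,0,0,0,-1],[0,0,0,0,0,0,-1]]
  ]
}}

```text
time_s: 6.08
position: [0.5874, -0.3232, 0.0379]
tool_rot: [[0.017, 1.0, 0.002], [1.0, -0.017, -0.001], [-0.001, 0.002, -1.0]]
ft_force: [0.3, 1.0, 6.0]
grip_width: 0.0531
gripper_force: 54.5
```

Call:
{"method": "send_rows", "body": {
  "deltas": [
    [[0,0,-0.02,0,0,0,-1],[0,0,-0.05,0,0,0,-1],[0.04,-0.0047,-0.02,0,0,0,-1],[0.0553,-0.0047,-0.018,0,0,0,-1],[0.0553,-0.0047,-0.018,0,0,0,-1],[0.0553,-0.0047,-0.018,0,0,0,-1],[0.0553,-0.0047,-0.018,0,0,0,-1],[0.0553,-0.0047,-0.018,0,0,0,-1],[0.0553,-0.0047,-0.018,0,0,0,-1],[0.0553,-0.0047,-0.018,0,0,0,-1],[0.0553,-0.0047,-0.018,0,0,0,-1],[0.0553,-0.0047,-0.018,0,0,0,-1]]
  ]
}}

```text
time_s: 7.58
position: [0.5485, 0.2172, 0.289]
tool_rot: [[0.017, 1.0, -0.001], [1.0, -0.017, -0.0], [-0.0, -0.001, -1.0]]
ft_force: [1.2, -0.3, -3.0]
grip_width: 0.053
gripper_force: 53.6
```

Call:
{"method": "send_rows", "body": {
  "deltas": [
    [[0.01,0,0,0,0,-0.138,-1],[0,0,0,0,0,0,-1],[0,0,0,0,0,0,-1]]
  ]
}}

```text
time_s: 7.95
position: [0.5493, 0.2247, 0.2882]
tool_rot: [[-0.117, 0.993, -0.001], [0.993, 0.117, -0.0], [-0.0, -0.001, -1.0]]
ft_force: [-0.1, 0.7, -2.9]
grip_width: 0.0531
gripper_force: 53.7
```

```bash
cat > tray.py <<'E'
import sys
from h import *
d=cam('wrist'); save(d,sys.argv[1]); np.savez(sys.argv[1],**{k:np.array(v) for k,v in d.items()}); W=cloud(d)
H=cv2.cvtColor(d['image'],cv2.COLOR_RGB2HSV); m=((H[...,0]>95)&(H[...,0]<125)&(H[...,1]>120)&(H[...,2]>60)&(W[...,2]<.03)).astype(np.uint8)
c,l,st,ce=cv2.connectedComponentsWithStats(m)
for i in range(1,c):
    if st[i,4]<300: continue
    P=W[l==i]; r=cv2.minAreaRect(P[:,:2].astype(np.float32)*1000)
    print(ce[i].round(),st[i,4],np.round(r[0],1),np.round(r[1],1),round(r[2],1),np.nanmedian(P[:,2]).round(4))
E
python3 tray.py t1
```

```text
[355.  87.] 7477 [569.1 327.1] [ 45.2 142.7] 7.2 0.0103
[249.  93.] 4909 [471.6 316. ] [ 41.8 117.6] 6.9 0.0102
[254. 224.] 2146 [491.8 161.8] [ 49.3 114.1] 10.7 0.01
[351. 234.] 800 [584.9 187.8] [66.4 16.5] 5.9 0.0102
[631. 419.] 1019 [1535.7 -407.4] [ 11.4 212.6] 0.4 -0.5522
```

View pics/t1.png

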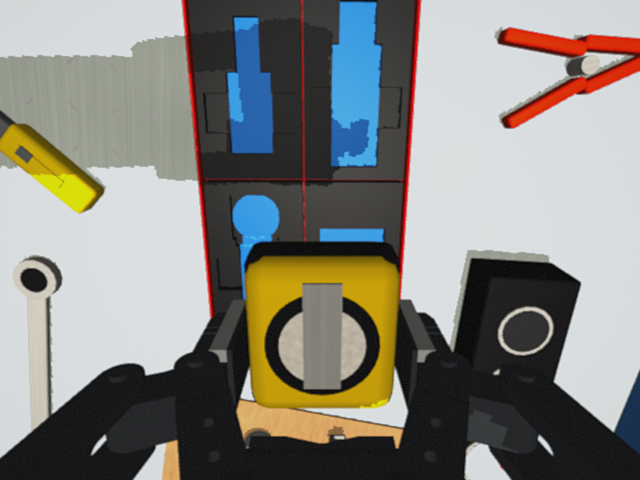

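Tray view: driver cut-out (249,93), knife (355,87), ratchet head (256,215), and tape partly hidden (350,234); all point away from the viewer (+y). The tape is held squarely.

Call:
{"method": "send_rows", "body": {
  "deltas": [
    [[-0.0342,0.0157,0.04,0,0,0,-1],[-0.0342,0.0157,0.04,0,0,0,-1],[0,0,0.05,0,0,0,-1],[0,0,0.05,0,0,0,-1],[0,0,0.03,0,0,0,-1],[0,0,0,0,0,0,-1],[0,0,0,0,0,0,-1]]
  ]
}}

```text
time_s: 8.88
position: [0.5896, 0.161, 0.0802]
tool_rot: [[-0.119, 0.993, 0.002], [0.993, 0.119, 0.0], [-0.0, 0.002, -1.0]]
ft_force: [-0.2, -0.3, -2.2]
grip_width: 0.0529
gripper_force: 53.6
```

```bash
cat > sd.py <<'E'
import sys
from h import *
for n,(r0,r1,c0,c1) in (('side',(120,230,240,390)),):
    d=cam(n); im=cv2.resize(d['image'][r0:r1,c0:c1],None,fx=5,fy=5,interpolation=cv2.INTER_CUBIC)
    d['image']=im; save(d,sys.argv[1])
E
python3 sd.py s1
```

```text
(no output)
```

View pics/s1.png

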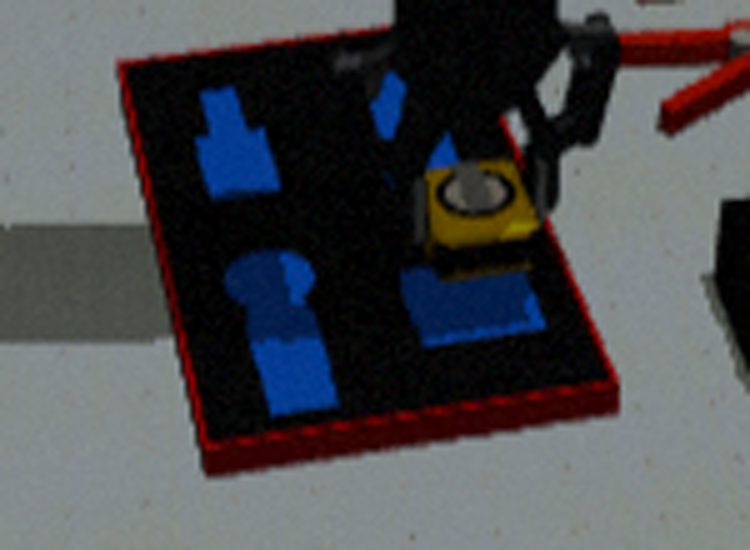

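Call:
{"method": "send_rows", "body": {
  "deltas": [
    [[0,-0.001,0.02,0,0,0,-1],[0,0,0.01,0,0,0,-1],[0,0,0.004,0,0,0,-1],[0,0,0,0,0,0,-1]]
  ]
}}

```text
time_s: 9.43
position: [0.5881, 0.1613, 0.0453]
tool_rot: [[-0.121, 0.993, 0.001], [0.993, 0.121, 0.0], [-0.0, 0.001, -1.0]]
ft_force: [0.2, -0.4, -2.6]
grip_width: 0.0524
gripper_force: 53.8
```

Call:
{"method": "send_rows", "body": {
  "deltas": [
    [[0,0,0.002,0,0,0,-1],[0,0,0.001,0,0,0,-1],[0,0,0,0,0,0,-1]]
  ]
}}

```text
time_s: 9.8
position: [0.5882, 0.1613, 0.0448]
tool_rot: [[-0.121, 0.993, 0.003], [0.993, 0.121, -0.0], [-0.0, 0.003, -1.0]]
ft_force: [-6.9, -1.8, 20.2]
grip_width: 0.053
gripper_force: 56.4
```

Call:
{"method": "send_rows", "body": {
  "deltas": [
    [[0,0,-0.001,0,0,0,0.45],[0,0,0,0,0,0,0.45],[0,0,-0.01,0,0,0,0.45],[0,0,-0.03,0,0,0,0.45],[0,0,-0.05,0,0,0,1],[-0.0515,-0.0023,-0.03,0,0,0,1],[-0.0515,-0.0023,-0.03,0,0,0,1],[-0.0515,-0.0023,0,0,0,0,1],[-0.0515,-0.0023,0,0,0,0,1],[-0.0515,-0.0023,0,0,0,0,1],[-0.0515,-0.0023,0,0,0,0.02,1],[0,0,0,0,0,0,1]]
  ]
}}

```text
time_s: 11.3
position: [0.6112, -0.1505, 0.1928]
tool_rot: [[-0.096, 0.995, 0.0], [0.995, 0.096, -0.001], [-0.001, 0.0, -1.0]]
ft_force: [0.0, 0.3, 0.5]
grip_width: 0.0857
gripper_force: 0.0
```

```bash
python3 w.py w2 | head -12; python3 - <<'E'
from h import *
d=cam('side'); W=cloud(d); H=cv2.cvtColor(d['image'],cv2.COLOR_RGB2HSV)
m=(H[...,0]>20)&(H[...,0]<36)&(H[...,1]>150); m[:150]=0;m[230:]=0;m[:,:300]=0;m[:,400:]=0
P=W[m]; r=cv2.minAreaRect(P[:,:2].astype(np.float32)*1000); print(r,np.percentile(P[:,2],[5,50,95]))
c=np.hstack([cv2.resize(d['image'][120:230,240:390],(480,352)),cv2.resize(dict(np.load('w2.npz'))['image'],(320,352))]); d['image']=c; save(d,'s2')
E
```

```text
[ 0.6112 -0.1485  0.1929] 95.65000819940398 -0.9999999860143587 11.35
px [557. 193.] 55136 rect [ 737.3 -127.2] [169.5 274.6] 3.0 pca 100.2 ztop 0.0583 mean [ 0.7604 -0.1109  0.0566]
px [321. 196.] 6690 rect [ 609.6 -129.9] [ 32.  128.2] 5.8 pca 95.9 ztop 0.0278 mean [ 0.6099 -0.1317  0.0254]
px [141. 170.] 6435 rect [ 476.8 -130.1] [126.7  35.3] 45.4 pca 42.6 ztop 0.0279 mean [ 0.4804 -0.1249  0.0256]
px [196. 328.] 2577 rect [ 549.5 -188.8] [99.6 23.9] 64.9 pca 65.9 ztop 0.1975 mean [ 0.5563 -0.1736  0.1387]
px [126. 348.] 990 rect [ 462.3 -272.5] [68.2 18.1] 64.8 pca 65.9 ztop 0.0295 mean [ 0.4618 -0.2729  0.022 ]
px [547. 475.] 258 rect [ 846.3 -375.9] [28.3  4.3] 15.6 pca 17.3 ztop 0.0234 mean [ 0.846  -0.3758  0.0193]
((624.5285034179688, 43.197235107421875), (224.8155975341797, 456.2899169921875), 0.629892885684967) [0.01546263 0.03896223 0.30376393]
```

View pics/s2.png

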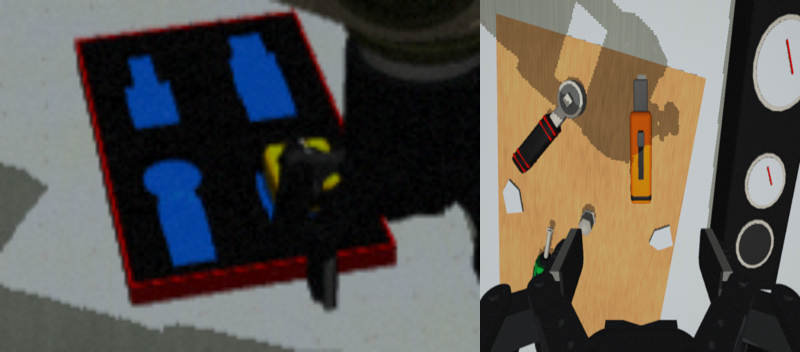

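Tape sits in its pocket (300,165) and the gripper is squarely above the orange knife. Descend and grip.

Call:
{"method": "send_rows", "body": {
  "deltas": [
    [[0.0015,0,0.05,0,0,0,1],[0,0,0.05,0,0,0,1],[0,0,0.035,0,0,0,1],[0,0,0.02,0,0,0,1],[0,0,0.008,0,0,0,1],[0,0,0,0,0,0,1],[0,0,0,0,0,0,-1],[0,0,0,0,0,0,-1],[0,0,0,0,0,0,-1],[0,0,0,0,0,0,-1],[0,0,0,0,0,0,-1],[0,0,0,0,0,0,-1]]
  ],
  "squeeze": 50
}}

```text
time_s: 12.9
position: [0.6115, -0.1458, 0.0303]
tool_rot: [[-0.101, 0.995, 0.001], [0.995, 0.101, -0.0], [-0.001, 0.001, -1.0]]
ft_force: [0.5, 0.5, 4.7]
grip_width: 0.0309
gripper_force: 51.9
```

Call:
{"method": "send_rows", "body": {
  "deltas": [
    [[0,0,-0.02,0,0,0,-1],[0,0,-0.05,0,0,0,-1],[0,0,-0.05,0,0,0,-1],[0.0574,0.0007,0,0,0,0,-1],[0.0574,0.0007,0,0,0,0,-1],[0.0574,0.0007,0,0,0,0,-1],[0.0574,0.0007,0,0,0,0,-1],[0.0574,0.0007,0,0,0,0,-1],[0.0574,0.0007,0,0,0,0,-1],[0.0574,0.0007,0,0,0,0,-1],[0.0574,0.0007,0,0,0,-0.02,-1],[0,0,0,0,0,0,-1]]
  ]
}}

```text
time_s: 14.4
position: [0.569, 0.3154, 0.1488]
tool_rot: [[-0.126, 0.992, -0.001], [0.992, 0.126, 0.0], [0.0, -0.001, -1.0]]
ft_force: [-0.8, -1.4, -2.1]
grip_width: 0.031
gripper_force: 51.2
```

Call:
{"method": "send_rows", "body": {
  "deltas": [
    [[0,0,0.05,0,0,0,-1],[0,0,0.025,0,0,0,-1],[0,0,0,0,0,0,-1],[0,0,0,0,0,0,-1]]
  ]
}}

```text
time_s: 14.9
position: [0.5712, 0.3114, 0.0759]
tool_rot: [[-0.12, 0.993, 0.002], [0.993, 0.12, 0.0], [0.0, 0.002, -1.0]]
ft_force: [-0.6, 0.8, -1.8]
grip_width: 0.031
gripper_force: 51.1
```

```bash
python3 sd.py s3; python3 w.py w3 | head -7
```

```text
[0.5712 0.3117 0.0762] 96.91170661246454 -0.9999967995778057 15.0
px [256. 274.] 174516 rect [527.5 294.9] [214.1 231. ] 6.3 pca 8.7 ztop 0.1275 mean [0.539  0.3371 0.0568]
px [623. 157.] 953 rect [697.  386.3] [11.9 12.6] 87.2 pca 116.4 ztop 0.0203 mean [0.6951 0.3861 0.0175]
px [622. 300.] 1179 rect [723.4 319.2] [22.5 14.1] 38.3 pca 54.6 ztop 0.0201 mean [0.719  0.3194 0.0168]
```

View pics/w3.png

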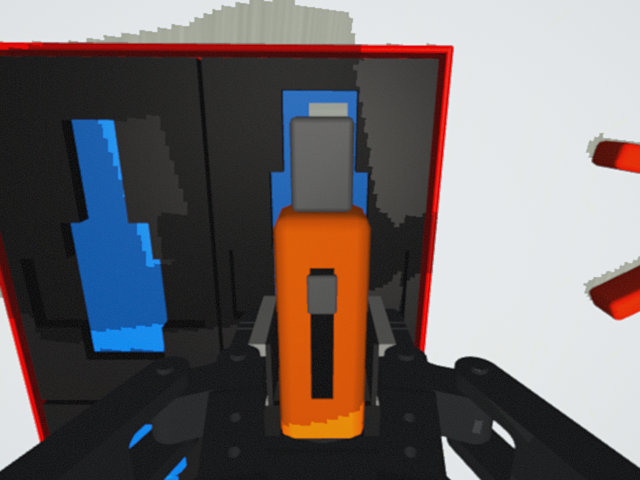

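The knife is well centred over its pocket, nose forward (320,160). Lowering.

Call:
{"method": "send_rows", "body": {
  "deltas": [
    [[-0.001,0,0.02,0,0,0,-1],[0,0,0.01,0,0,0,-1],[0,0,0.006,0,0,0,-1],[0,0,0.001,0,0,0,-1],[0,0,0,0,0,0,-1]]
  ]
}}

```text
time_s: 15.62
position: [0.5708, 0.3109, 0.0382]
tool_rot: [[-0.121, 0.993, 0.001], [0.993, 0.121, 0.0], [0.0, 0.001, -1.0]]
ft_force: [0.2, 0.7, -1.1]
grip_width: 0.0311
gripper_force: 51.1
```

Call:
{"method": "send_rows", "body": {
  "deltas": [
    [[0,0,0.0015,0,0,0,-1],[0,0,0,0,0,0,-1]]
  ]
}}

```text
time_s: 15.88
position: [0.5709, 0.3109, 0.0373]
tool_rot: [[-0.121, 0.993, 0.001], [0.993, 0.121, 0.0], [0.0, 0.001, -1.0]]
ft_force: [-0.6, -0.7, 5.9]
grip_width: 0.0311
gripper_force: 51.9
```

Call:
{"method": "send_rows", "body": {
  "deltas": [
    [[0,0,0,0,0,0,-0.04],[0,0,0,0,0,0,-0.04],[0,0,-0.01,0,0,0,-0.04],[0,0,-0.04,0,0,0,-0.04],[0,0,-0.05,0,0,0,1],[-0.0544,-0.0197,-0.02,0,0,0,1],[-0.0544,-0.0197,-0.02,0,0,0,1],[-0.0544,-0.0197,0,0,0,0,1],[-0.0544,-0.0197,0,0,0,0,1],[-0.0544,-0.0197,0,0,0,0,1],[-0.0544,-0.0197,0,0,0,0,1],[-0.0544,-0.0197,0,0,0,0,1]]
  ]
}}

```text
time_s: 17.38
position: [0.4792, -0.0856, 0.177]
tool_rot: [[-0.121, 0.993, 0.001], [0.993, 0.121, -0.001], [-0.001, 0.001, -1.0]]
ft_force: [1.0, 0.5, -0.5]
grip_width: 0.0855
gripper_force: 0.0
```

Call:
{"method": "send_rows", "body": {
  "deltas": [
    [[-0.0544,-0.0197,0,0,0,0,1],[0,0,0,0,0,0.1815,1],[0,0,0,0,0,0.1815,1],[0,0,0,0,0,0.1815,1],[0,0,0,0,0,0.1815,1],[0,0,0,0,0,0.1815,1],[0,0,0,0,0,0,1],[0,0,0,0,0,0,1]]
  ]
}}

```text
time_s: 18.38
position: [0.4667, -0.1403, 0.1765]
tool_rot: [[0.705, 0.709, 0.0], [0.709, -0.705, -0.0], [0.0, 0.0, -1.0]]
ft_force: [-0.1, -0.5, -0.7]
grip_width: 0.0852
gripper_force: 0.0
```

```bash
python3 w.py w4 | head -7
```

```text
[ 0.4667 -0.1403  0.1764] 45.10137973369843 -0.9999999413529443 18.425
px [76. 13.] 1386 rect [452.8  64.3] [20.3 40.3] 45.8 pca 132.0 ztop 0.02 mean [0.4562 0.0635 0.0173]
px [318. 199.] 6197 rect [ 476.7 -130. ] [126.2  35. ] 45.3 pca 42.5 ztop 0.028 mean [ 0.4795 -0.1241  0.0264]
px [469. 247.] 1047 rect [ 531.8 -224.3] [21.7 22.1] 16.9 pca 176.7 ztop 0.037 mean [ 0.532  -0.2216  0.0284]
px [460. 354.] 4820 rect [ 468.5 -245.2] [182.9  19.2] 64.7 pca 66.6 ztop 0.1957 mean [ 0.4951 -0.1863  0.1574]
px [177. 354.] 4035 rect [ 437.4 -107.4] [23.1 14.8] 82.8 pca 63.4 ztop 0.1962 mean [ 0.4385 -0.1049  0.1845]
px [320. 437.] 258 rect [ 331.7 -273.2] [10.4 21.1] 44.0 pca 126.6 ztop 0.0183 mean [ 0.3322 -0.2734  0.0145]
```

View pics/w4.png

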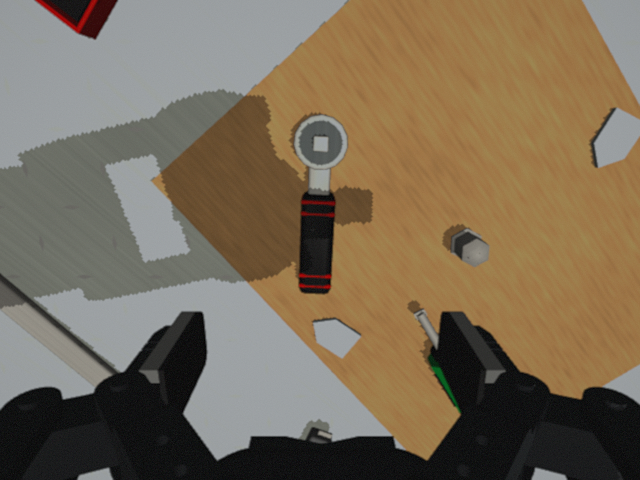

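Ratchet centred, head forward (321,142), handle slightly left (axis ≈42.6°), so a small correction, then descend.

Call:
{"method": "send_rows", "body": {
  "deltas": [
    [[0,-0.003,0.05,0,0,0.044,1],[0,0,0.05,0,0,0,1],[0,0,0.03,0,0,0,1],[0,0,0.012,0,0,0,1],[0,0,0.004,0,0,0,1],[0,0,0,0,0,0,1],[0,0,0,0,0,0,-1],[0,0,0,0,0,0,-1],[0,0,0,0,0,0,-1],[0,0,0,0,0,0,-1],[0,0,0,0,0,0,-1],[0,0,0,0,0,0,-1]]
  ],
  "squeeze": 60
}}

```text
time_s: 19.92
position: [0.4648, -0.1383, 0.0306]
tool_rot: [[0.738, 0.675, 0.001], [0.675, -0.738, -0.0], [0.0, 0.001, -1.0]]
ft_force: [-0.6, -0.8, 5.9]
grip_width: 0.0227
gripper_force: 60.2
```

Call:
{"method": "send_rows", "body": {
  "deltas": [
    [[0,0,-0.02,0,0,0,-1],[0,0,-0.05,0,0,0,-1],[0,0,-0.05,0,0,0,-1],[0.0413,-0.0366,0,0,0,0,-1],[0.0413,-0.0366,0,0,0,0,-1],[0.0413,-0.0366,0,0,0,0,-1],[0.0413,-0.0366,0,0,0,0,-1],[0.0413,-0.0366,0,0,0,0,-1],[0,0,0,0,0,-0.159,-1],[0,0,0,0,0,-0.159,-1],[0,0,0,0,0,-0.159,-1],[0,0,0,0,0,-0.159,-1]]
  ]
}}

```text
time_s: 21.42
position: [0.4931, 0.1363, 0.1496]
tool_rot: [[0.188, 0.982, -0.002], [0.982, -0.188, -0.0], [-0.0, -0.001, -1.0]]
ft_force: [-0.8, -0.1, -2.8]
grip_width: 0.0229
gripper_force: 59.6
```

Call:
{"method": "send_rows", "body": {
  "deltas": [
    [[0,0,0,0,0,-0.159,-1],[0,0,0,0,0,-0.159,-1],[0,0,0.05,0,0,0,-1],[0,0,0.025,0,0,0,-1],[0,0,0,0,0,0,-1],[0,0,0,0,0,0,-1]]
  ]
}}

```text
time_s: 22.18
position: [0.494, 0.1363, 0.076]
tool_rot: [[-0.123, 0.992, 0.001], [0.992, 0.123, 0.0], [-0.0, 0.001, -1.0]]
ft_force: [0.2, 0.4, -2.7]
grip_width: 0.0228
gripper_force: 59.5
```

```bash
python3 w.py w5 | head -1
```

```text
[0.4941 0.1363 0.0763] 97.0813312324121 -0.9999981044059615 22.225
```

View pics/w5.png

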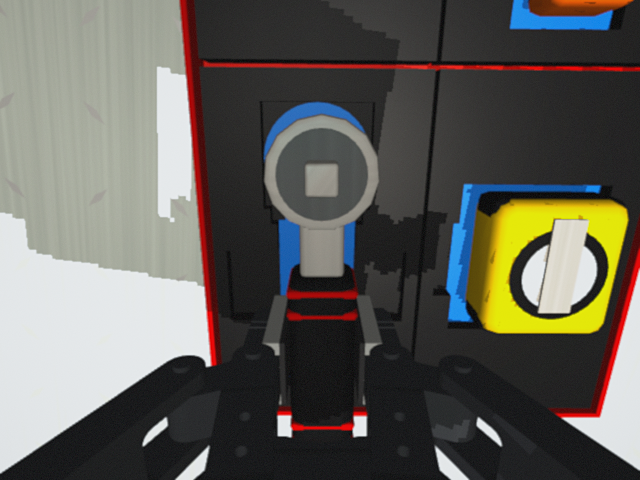

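```bash
python3 - <<'E'
from h import *
d=dict(np.load('w5.npz')); K=d['K']; T=d['T']
def ray(u,v,z):
    r=T[:3,:3]@np.array([(u-K[0,2])/K[0,0],(v-K[1,2])/K[1,1],1]); o=T[:3,3]; return o+r*(z-o[2])/r[2]
c=np.array([.4941,.1363]); ex=np.array([-.122,.9925]); ey=np.array([-.9925,-.122])
for n,u,v,z in (('arc top',317,102,.009),('left wall',279,250,.017),('right wall',354,250,.009),('headL',266,170,.009),('tape TL',483,196,.04),('tape TR',625,203,.04),('tape BL',470,325,.04),('tape BR',608,331,.04)):
    p=ray(u,v,z)[:2]; q=p-c; print(n,p.round(4),(q@ex).round(4),(q@ey).round(4))
W=cloud(d); H=cv2.cvtColor(d['image'],cv2.COLOR_RGB2HSV); m=(H[...,0]>20)&(H[...,0]<36)&(H[...,1]>150)&(W[...,2]>.025); P=W[m]
print(cv2.minAreaRect(P[:,:2].astype(np.float32)*1000),np.percentile(P[:,2],[50,90]))
E
```

```text
arc top [0.4828 0.2173] 0.0818 0.0014
left wall [0.4731 0.15  ] 0.0162 0.0192
right wall [0.5089 0.1517] 0.0135 -0.0165
headL [0.4631 0.1851] 0.0522 0.0248
tape TL [0.5515 0.1901] 0.0464 -0.0635
tape TR [0.6075 0.1942] 0.0436 -0.1196
tape BL [0.5596 0.1342] -0.0101 -0.0648
tape BR [0.6199 0.1386] -0.0131 -0.1251
((587.8182373046875, 162.5830078125), (53.46013641357422, 59.698238372802734), 6.984857559204102) [0.04069379 0.04221117]
```

Tape is seated (top 41 mm, 2 mm from centre, aligned). The ratchet needs ~1.4 mm left; then lower.

Call:
{"method": "send_rows", "body": {
  "deltas": [
    [[-0.0015,-0.0014,0.02,0,0,0,-1],[0,0,0.01,0,0,0,-1],[0,0,0.006,0,0,0,-1],[0,0,0.0025,0,0,0,-1],[0,0,0,0,0,0,-1],[0,0,0,0,0,0,-1]]
  ]
}}

```text
time_s: 22.98
position: [0.4925, 0.1346, 0.0376]
tool_rot: [[-0.123, 0.992, 0.001], [0.992, 0.123, 0.0], [-0.0, 0.001, -1.0]]
ft_force: [-2.7, 0.4, 6.4]
grip_width: 0.0228
gripper_force: 60.8
```

Call:
{"method": "send_rows", "body": {
  "deltas": [
    [[0,0,0,0,0,0,-0.2],[0,0,0,0,0,0,-0.2],[0,0,-0.01,0,0,0,-0.2],[0,0,-0.04,0,0,0,-0.2],[0,0,-0.05,0,0,0,1],[-0.0549,-0.0115,-0.02,0,0,0,1],[-0.0549,-0.0115,-0.02,0,0,0,1],[-0.0549,-0.0115,0,0,0,0,1],[-0.0549,-0.0115,0,0,0,0,1],[-0.0549,-0.0115,0,0,0,0,1],[-0.0549,-0.0115,0,0,0,0,1],[-0.0549,-0.0115,0,0,0,0,1]]
  ]
}}

```text
time_s: 24.48
position: [0.4594, -0.2585, 0.1775]
tool_rot: [[-0.123, 0.992, 0.001], [0.992, 0.123, -0.001], [-0.001, 0.001, -1.0]]
ft_force: [1.1, 0.7, 0.2]
grip_width: 0.0854
gripper_force: 0.0
```

Call:
{"method": "send_rows", "body": {
  "deltas": [
    [[-0.0549,-0.0115,0,0,0,0,1],[0,0,0,0,0,0.179,1],[0,0,0,0,0,0.179,1],[0,0,0,0,0,0,1],[0,0,0,0,0,0,1]]
  ]
}}

```text
time_s: 25.1
position: [0.4552, -0.3125, 0.1771]
tool_rot: [[0.229, 0.973, 0.0], [0.973, -0.229, -0.0], [-0.0, 0.0, -1.0]]
ft_force: [-0.3, -0.0, -0.5]
grip_width: 0.0854
gripper_force: 0.0
```

```bash
python3 w.py w6 | head -6
```

```text
[ 0.4552 -0.3124  0.177 ] 76.74219900740619 -0.9999999388254323 25.15
px [407.  73.] 1197 rect [ 531.1 -226.2] [21.3 21.7] 64.9 pca 107.2 ztop 0.0374 mean [ 0.5299 -0.2261  0.0307]
px [320. 214.] 4425 rect [ 459.8 -292. ] [104.7  29.8] 76.7 pca 76.7 ztop 0.0313 mean [ 0.4575 -0.302   0.0266]
px [ 78. 263.] 6637 rect [ 277.1 -297.8] [129.4  32.3] 22.3 pca 22.1 ztop 0.0246 mean [ 0.2769 -0.2981  0.0219]
px [177. 354.] 3944 rect [ 413.1 -300.4] [14.9 23.2] 24.1 pca 95.3 ztop 0.1963 mean [ 0.4128 -0.2975  0.1847]
px [466. 354.] 3975 rect [ 499.3 -320.3] [22.9 14.8] 39.1 pca 58.4 ztop 0.1964 mean [ 0.5009 -0.3182  0.1848]
```

View pics/w6.png

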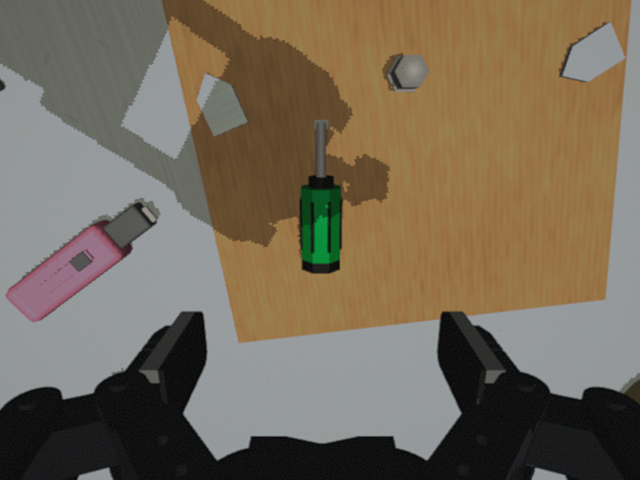

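Driver centred, tip forward (320,125). Descend and grip.

Call:
{"method": "send_rows", "body": {
  "deltas": [
    [[-0.0015,0,0.05,0,0,0,1],[0,0,0.05,0,0,0,1],[0,0,0.03,0,0,0,1],[0,0,0.012,0,0,0,1],[0,0,0.005,0,0,0,1],[0,0,0,0,0,0,1],[0,0,0,0,0,0,-1],[0,0,0,0,0,0,-1],[0,0,0,0,0,0,-1],[0,0,0,0,0,0,-1],[0,0,0,0,0,0,-1],[0,0,0,0,0,0,-1]]
  ],
  "squeeze": 50
}}

```text
time_s: 26.65
position: [0.4549, -0.3142, 0.0301]
tool_rot: [[0.232, 0.973, 0.0], [0.973, -0.232, -0.0], [-0.0, 0.001, -1.0]]
ft_force: [-1.1, 0.6, 4.7]
grip_width: 0.0265
gripper_force: 49.6
```

Call:
{"method": "send_rows", "body": {
  "deltas": [
    [[0,0,-0.02,0,0,0,-1],[0,0,-0.06,0,0,0,-1],[0,0,-0.06,0,0,0,-1],[0.0597,-0.0122,0,0,0,0,-1],[0.0597,-0.0122,0,0,0,0,-1],[0.0597,-0.0122,0,0,0,0,-1],[0.0597,-0.0122,0,0,0,0,-1],[0.0597,-0.0122,0,0,0,0,-1],[0.0597,-0.0122,0,0,0,0,-1],[0.0597,-0.0122,0,0,0,0,-1],[0.0597,-0.0122,0,0,0,0,-1],[0.0597,-0.0122,0,0,0,0,-1]]
  ]
}}

```text
time_s: 28.15
position: [0.4725, 0.2361, 0.1695]
tool_rot: [[0.232, 0.973, -0.0], [0.973, -0.232, -0.0], [-0.0, -0.0, -1.0]]
ft_force: [0.7, -0.4, -1.2]
grip_width: 0.0272
gripper_force: 49.7
```

Call:
{"method": "send_rows", "body": {
  "deltas": [
    [[0.0597,-0.0122,0,0,0,0,-1],[0,0,0,0,0,-0.178,-1],[0,0,0,0,0,-0.178,-1],[0,0,0.05,0,0,0,-1],[0,0,0.04,0,0,0,-1],[0,0,0,0,0,0,-1],[0,0,0,0,0,0,-1]]
  ]
}}

```text
time_s: 29.02
position: [0.4756, 0.2952, 0.0811]
tool_rot: [[-0.121, 0.993, 0.002], [0.993, 0.121, 0.001], [0.0, 0.002, -1.0]]
ft_force: [-0.0, 0.3, -0.6]
grip_width: 0.0266
gripper_force: 49.7
```

```bash
python3 w.py w7 | head -1
```

```text
[0.4757 0.2953 0.0814] 96.96283041722687 -0.9999955345352093 29.075
```

View pics/w7.png

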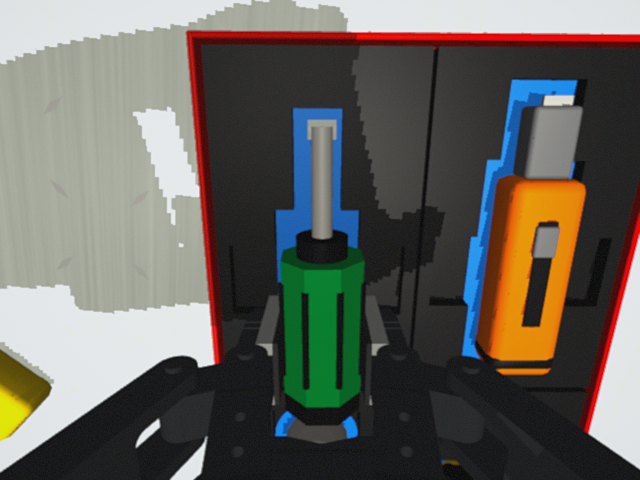

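Driver aligned with the slot, about 1.5 mm right; the knife looks seated. Lower with a correction.

Call:
{"method": "send_rows", "body": {
  "deltas": [
    [[-0.001,-0.0014,0.02,0,0,0,-1],[0,0,0.014,0,0,0,-1],[0,0,0.007,0,0,0,-1],[0,0,0.003,0,0,0,-1],[0,0,0,0,0,0,-1],[0,0,0,0,0,0,-1]]
  ]
}}

```text
time_s: 29.82
position: [0.4737, 0.2938, 0.0371]
tool_rot: [[-0.121, 0.993, 0.001], [0.993, 0.121, 0.0], [0.0, 0.001, -1.0]]
ft_force: [-4.5, -2.1, 9.5]
grip_width: 0.0267
gripper_force: 50.9
```

Seated (10 N at the expected height). Release, lift and look from above.

Call:
{"method": "send_rows", "body": {
  "deltas": [
    [[0,0,0,0,0,0,-0.1],[0,0,0,0,0,0,-0.1],[0,0,-0.01,0,0,0,-0.1],[0,0,-0.04,0,0,0,-0.1],[0,0,-0.06,0,0,0,1],[-0.02,0.03,-0.05,0,0,0,1],[-0.02,0.03,-0.05,0,0,0,1],[0,0,-0.05,0,0,0,1],[0,0,0,0,0,0,1],[0,0,0,0,0,0,1]]
  ]
}}

```text
time_s: 31.08
position: [0.5375, 0.2613, 0.2953]
tool_rot: [[-0.121, 0.993, -0.001], [0.993, 0.121, -0.0], [-0.0, -0.001, -1.0]]
ft_force: [0.7, 0.2, -0.5]
grip_width: 0.0853
gripper_force: 0.0
```

```bash
python3 w.py w8|head -1; python3 - <<'E'
from h import *
d=dict(np.load('w8.npz')); W=cloud(d); R=np.array([[-.1215,.9926],[-.9926,-.1215]])
Z=W[...,2]
for n,c in (('driver',(.4716,.316)),('knife',(.569,.3271)),('ratchet',(.492,.150)),('tape',(.5885,.1605))):
    q=(W[...,:2]-np.array(c))@R.T; m=(abs(q[...,0])<.08)&(abs(q[...,1])<.044)&(Z>.0235)&(Z<.07)
    r=cv2.minAreaRect(q[m].astype(np.float32)*1000); e=np.polyfit(q[m][:,0],q[m][:,1],1)
    P=np.c_[q[m],Z[m]]; print(n,m.sum(),np.round(r[0],1),np.round(r[1],1),round(r[2],1),'slope',e.round(3)[0],'xmin/max',np.percentile(q[m][:,0],[1,99]).round(3),'z',np.percentile(Z[m],[50,75,98]).round(4))
E
```

```text
[0.5374 0.2613 0.2947] 96.97151292724155 -0.9999975863480486 31.125
driver 2538 [ 0.2 -0.1] [104.3  30.3] 0.1 slope 0.008 xmin/max [-0.051  0.05 ] z [0.0344 0.0375 0.0392]
knife 4344 [-1.4 -0.8] [ 32.2 129. ] 90.0 slope -0.003 xmin/max [-0.064  0.059] z [0.0333 0.0342 0.0361]
ratchet 2642 [-1.5  0.7] [ 35.5 126.7] 89.9 slope 0.004 xmin/max [-0.063  0.061] z [0.0333 0.0342 0.0433]
tape 2976 [ 2.5 -0.5] [60.5 54.4] 0.1 slope -0.009 xmin/max [-0.026  0.032] z [0.0415 0.0426 0.0446]
```

View pics/w8.png

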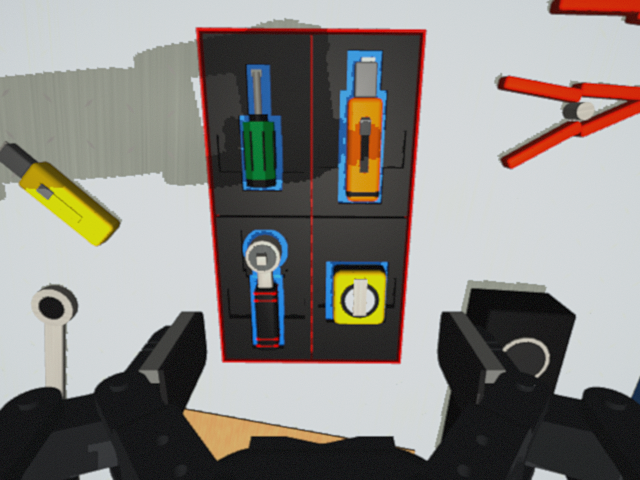

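All four are seated, centred and level, each within about 3 mm. Handing in.

```bash
python3 -c "
from rig import env; print(env.close_job())"
```

```text
the job is handed in; nothing more can be done
None
```

All four tools are lying flat in their own cut-outs, pointing the right way and within about 3 mm by the last wrist picture; the gauge panel was never touched, and I handed the job in at about 31 s, with no verdict returned.

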